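# Shut the order cooler and draw out its telescoping handle

### The job

Get the order cooler ready for the courier: press its lid down until it is fully shut, then squeeze the red release button on the grip of its telescoping handle and draw the handle straight up past the first stop to the second, final stop. Finish while still holding the handle up at the second stop, since it springs back when let go, and leave the growler bottle, the glass and the card reader where they stand.

Things in the scene. Friction and masses are not known exactly. Their poses are not given: they have to be found in the camera images.
- cooler: Hard cooler, teal with cream lid, 200 (x) by 300 (y) by 150 mm tall, lid shut. Fixed in place. Origin: centre of its underside; x points to the lid's hinge side, y to the end with the telescoping handle, z up. Two black sleeves (radius 10 mm, at x = -40 and 40, y = 185 mm) stand beside the +y end, tops at z = 155 mm.
- lid (a joint): Lid angle, rad: 0 fully shut, more is open; starts ajar. Hinge line along the cooler's y at x = 102, z = 128 mm; the free edge is on the -x side. Flat slab 204 x 304 x 22 mm, its top 150 mm high when shut. Stiff, stays where left; pushing it down near the free edge takes 3 to 4 N until it meets the rim and stops hard.
- lid_press (a point): Point on the lid's upper face, 22 mm in from the middle of its free edge: a good place to press. It moves with the lid; shut, it lies at x = -80, y = 0, z = 150 mm in the cooler's frame.
- handle (a joint): Extension of the handle, m: 0 is in, 0.110 is the second, final stop (end of travel). Slides straight up. With the button out it locks after 1 mm and again at the first stop, 0.051; with the button kept in it passes freely. Return spring and weight pull it down with about 6 N; let go, it drops to about 0.07 or lower.
- grip: Moving part of the handle: black bar 116 (x) by 26 (y) by 26 mm (z) on two tubes of radius 7.5 mm at x = -40 and 40. Origin: centre of the bar; axes as the cooler's. Handle in: at x = 0, y = 185, z = 195 mm in the cooler's frame. Fingers from above, closing along y at its middle, squeeze the button in and hold the bar at once.
- release (a joint): Travel of the red button, m: 0 out, 0.005 fully in; unlocks from about 0.0035. It is 34 (x) by 21 mm (z), mid of the grip's +y face, 7 mm proud (outer face at y = 20 mm in the grip's frame; 2 mm proud when in), moves along -y. Spring: 3.6 N to start, 6.6 N fully in; comes out when let go. Button plus bar: 33 mm wide, 28 mm pressed.
- growler: Amber glass growler bottle, radius 42 mm, 200 mm tall, loose; stays where it is. Origin: centre of its underside.
- glass: Clear beer glass, rim radius 40 mm, 130 mm tall, loose; stays where it is. Origin: centre of its underside.
- card_reader: Black card reader lying flat, 130 x 65 x 20 mm, loose; stays where it is. Origin: centre of its underside.
Things that resemble listed ones, but are neither listed nor needed, are in the scene too. Of the things that look like the growler, the smaller one is meant. Several things look just like the glass: the one meant starts farthest from the robot's base.

How it is judged:
On the way, in this order (a step that is already met when the one before it is completed fails the run):
1. the lid is pressed fully shut (value of joint lid below 0.02 rad), for 0.2 s.
2. the release button is squeezed in while the handle is still down (value of joint release above 0.003 m and value of joint handle below 0.03 m and contact force between the fingers and grip above 1 N), for 0.05 s.
3. the handle is drawn up to the second stop (value of joint handle above 0.103 m and contact force between the fingers and grip above 1 N), for 0.2 s.
At the end, for the whole second after the job is handed in: The fingers hold the grip (over 1 N) with the handle still and at its second stop (extension over 103 of 110 mm), the lid is shut to within 0.02 rad, and growler, glass and card reader stand upright within 30 mm of where they were (all of step 3 and velocity of joint handle below 0.02 m/s and value of joint lid below 0.02 rad and distance of each of growler, glass, card_reader from where it was at the start of the episode below 0.03 m and angle between each of growler, glass, card_reader's own z axis and vertical below 0.2 rad); the arm keeps its last pose, push and grip.
It fails at once if the growler, glass or card reader is knocked over or pushed away (distance of any of growler, glass, card_reader from where it was at the start of the episode above 0.03 m or angle between any of growler, glass, card_reader's own z axis and vertical above 0.4 rad).
It also fails if it takes over 45 s, if anything falls off the work surface, if the arm or the gripper's body presses on something with over 40 N, if the wrist force passes 120 N, or if a joint passes its speed limit or range.

### The arm

A 6-joint arm with a two-finger parallel gripper is mounted at the origin on the work surface. World frame = base frame: x ahead of the robot, y to its left, z up, the work surface at z = 0. Lengths are in m, angles in rad, forces in N, time in s.
With the tool pointing down it reaches from about 0.3 to 0.775 m from the base axis. Payload 14.6 kg.
Tool frame: the origin (TCP) lies at the very end of the fingers, on their centre line; the grasp point (between the pads) lies 19 mm behind it; x points along the fingers, y is the direction in which the jaws open and shut, and the axes are right-handed (so a half turn about x gives the same grasp; the last joint's range is limited). The gripper opens to 94 mm and grips with 3 to 60 N. Pads are 16 mm wide; open, the fingers measure 119 mm over their backs; the gripper's body (75 mm by 177 mm) begins 78 mm behind the grasp point.
Start: joints at [-1.294, 0.3, 1.521, -0, 1.321, -0.067], TCP at [0.185, -0.518, 0.205] pointing down, gripper open.
Joint ranges: [-3.03, 3.03], [-0.79, 2.21], [0.23, 2.52], [-1.04, 4.18], [0, 3.07], [-2.55, 2.55]. Speed limits (rad/s): [2.22, 2.22, 2.57, 3.14, 3.14, 3.14].

### API

Orientations are given as [roll, pitch, yaw] about the fixed x, y, z axes, in that order (R = Rz(yaw) Ry(pitch) Rx(roll)).
In Python, from station import ctrl, viewer, hand_in gives the robot as it stands. The module is installed in compiled form; this text tells all that it offers.
- The arm moves only by the tool play_rows, never from a script. Its argument "deltas" is a list that holds one entry, the list of rows, each a list of 7 numbers: the shift along the tool's x, y, z in mm, then the turn, a rotation vector about the tool's x, y, z in rad, then the finger opening in mm, from 0 to 94. In form: [[[dx, dy, dz, ax, ay, az, gripper], ...]]. A call has 1 to 10 rows; each row shifts and turns the commanded pose from where the row before left it, along the tool's axes as they then stand; what a row does not reach is not made up. A row lasts 1/10 s, in which the tool goes at most 50 mm and 8.59 degrees, less where a joint would pass 70% of its speed; a pose out of reach is approached as far as the arm can. A call with a gripper value outside its range is refused whole. The fingers move at their own pace and stop on an object; "grip_force" is the grip in N (left out, the last holds). Time passes only in rows, so rows that do not move let the fingers close. It gives the time, the measured TCP pose, the force and the opening at its end, in the units of the state.
- ctrl.get_obs(): the state, without advancing time (a new reading comes with each control period).
- viewer.camera(name): name is "scene" or "top" or "wrist"; returns a dict with "img" (384x512x3 uint8, red, green, blue), "fx", "fy", "cx", "cy" (pixels), "rvec" (rotation vector, rad) and "tvec" (3), from world to camera coordinates, as OpenCV has them. Camera axes: x right, y down, z forward; pixel columns grow to the right and rows downward; lengths in m; the calibration is good to about 2 mm. A picture is of the moment at which its call begins. There is no depth.
- hand_in(): hands the job in, once; it reports no verdict.
The state is a dict: "time_s": time; "qpos": joint angles; "joint_vel": joint speeds; "tau": joint torques, N m; "ee_pos": TCP position; "eef_rot": TCP orientation; "force": force on the tool from outside, world axes, zero at the start; "moment": the same for the moment, N m; "grip_width": finger opening in m.
Only numpy, scipy, OpenCV 4.12 (cv2) and the standard library are available. Lean on these libraries where they do the work, as an engineer would, in place of code of your own. Each camera call takes 0.05 s, during which the arm holds its last target.

## Working session

There is one attempt and no reset: what is moved stays moved. The work goes in short steps, Python scripts to look and compute and a tool call to move; the robot and the scene stay as the last step left them, time stands still between calls to the robot, and variables do not carry over. Pictures are saved under pics/ and viewed, and the job is handed in when it is done.

Besides the shell and the picture viewer there is one more tool, called by a JSON object that holds its "name" and its "arguments", one argument or row to a line. play_rows: Moves the arm, as the interface text tells. Its arguments: {"type":"object","properties":{"deltas":{"type":"array","items":{"type":"array","items":{"type":"array","items":{"type":"number"}}}},"grip_force":{"type":"number"}},"required":["deltas"]}

```bash
mkdir -p pics
cat > h.py <<'E'
import numpy as np, cv2, json
from station import ctrl, viewer
def snap(n,f):
    c=viewer.camera(n); cv2.imwrite(f'pics/{f}.png',cv2.cvtColor(c['img'],cv2.COLOR_RGB2BGR))
    np.savez(f'pics/{f}.npz',**c); return c
def load(f): return dict(np.load(f'pics/{f}.npz'))
def ray(c,u,v):
    R=cv2.Rodrigues(np.array(c['rvec'],float))[0]; t=np.array(c['tvec'],float).ravel()
    d=R.T@np.array([(u-c['cx'])/c['fx'],(v-c['cy'])/c['fy'],1.]); return -R.T@t,d/np.linalg.norm(d)
def onz(c,u,v,z):
    o,d=ray(c,u,v); return o+d*(z-o[2])/d[2]
def proj(c,P):
    return cv2.projectPoints(np.array(P,float).reshape(-1,3),np.array(c['rvec'],float),np.array(c['tvec'],float),np.array([[c['fx'],0,c['cx']],[0,c['fy'],c['cy']],[0,0,1]],float),None)[0].reshape(-1,2)
def tri(c1,p1,c2,p2):
    o1,d1=ray(c1,*p1);o2,d2=ray(c2,*p2)
    s=np.linalg.lstsq(np.c_[d1,-d2],o2-o1,rcond=None)[0]
    a=o1+s[0]*d1;b=o2+s[1]*d2; return (a+b)/2,np.linalg.norm(a-b)
E
python3 - <<'E'
from h import *
for n in ['scene','top','wrist']:
    c=snap(n,n+'0'); print(n,c['fx'],ray(c,256,192))
    cv2.imwrite(f'pics/{n}0b.png',cv2.resize(cv2.imread(f'pics/{n}0.png'),(800,600)))
print(ctrl.get_obs())
E
```

```text
scene 356.58449205142983 (array([ 1.07845297, -0.57062045,  0.8871536 ]), array([-0.45779778,  0.58415332, -0.67021347]))
top 350.8237827736921 (array([0.40051044, 0.0218846 , 1.00853768]), array([ 0.15532367,  0.00313618, -0.98785866]))
wrist 297.35341596789533 (array([ 0.26244434, -0.48996102,  0.38376744]), array([-0.2678603 , -0.11970711, -0.95599219]))
{'time_s': 0.15, 'qpos': array([-1.29364008e+00,  3.00344296e-01,  1.52142548e+00,  3.58543771e-05,
        1.32067939e+00, -6.66261417e-02]), 'joint_vel': array([-0.00187063, -0.00033681, -0.00244743, -0.00078343,  0.00136816,
        0.00030163]), 'tau': array([ 1.10298217e-03, -5.31962657e+01, -3.52818310e+01,  7.08771008e-02,
        2.36204983e-02, -6.02839054e-05]), 'ee_pos': array([ 0.18531842, -0.5176376 ,  0.20502171]), 'eef_rot': array([-1.67795004,  1.56993912,  1.80741611]), 'force': array([-0.79522364,  0.49160071,  1.07951475]), 'moment': array([ 0.00049786, -0.02471591,  0.00672261]), 'grip_width': 0.09386048259170106}
```

View pics/scene0b.png

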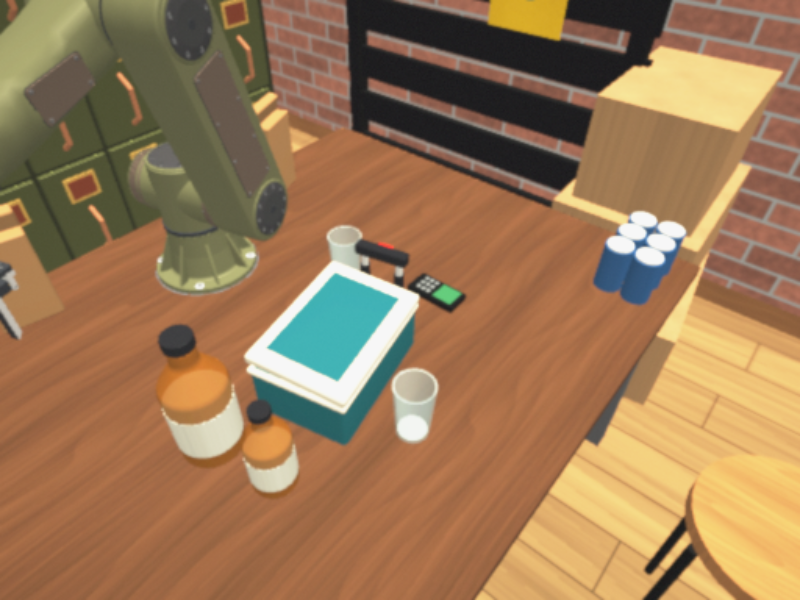

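View pics/top0b.png

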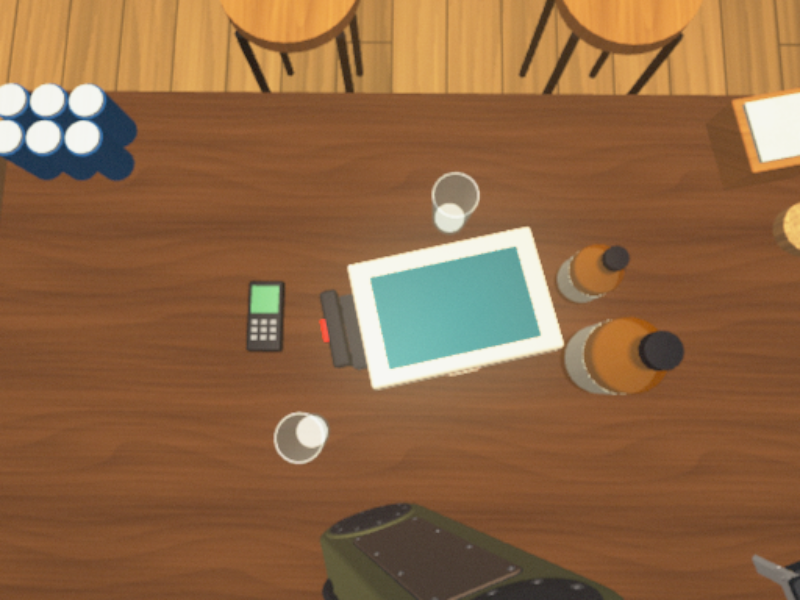

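Cooler with handle at the left (+y) end in the top view, at scaled px (335,328); its red button is at (324,330). The hinge is on the far side, with the free edge and latch near the robot.
- Glass: candidates at (455,200) and (300,437). The first, beyond the cooler, is farther from the base, so it is the one meant.
- Growler: candidates at (597,270) and (630,355). The smaller, (597,270), is meant.

Next I measure the lid corners, bar and button, and confirm with crops.

Run:
```python
from h import *
c=load('top0'); s=load('scene0')
def hsv(c): return cv2.cvtColor(c['img'],cv2.COLOR_RGB2HSV)
def cent(m,f):
    n,l,st,ce=cv2.connectedComponentsWithStats(m.astype(np.uint8))
    o=[(st[i][4],ce[i].round(1).tolist(),st[i][:4].tolist()) for i in range(1,n) if st[i][4]>8]
    return sorted(o,key=lambda t:-t[0])[:4]
for n,k in (('top',c),('scene',s)):
    H=hsv(k); red=((H[...,0]<5)|(H[...,0]>175))&(H[...,1]>190)&(H[...,2]>150)
    print(n,'red',cent(red,n))
    white=(H[...,1]<60)&(H[...,2]>190)
    teal=(abs(H[...,0].astype(int)-90)<8)&(H[...,1]>120)&(H[...,2]>130)
    for nm,m in(('white',white),('teal',teal)):
        cs,_=cv2.findContours(m.astype(np.uint8),cv2.RETR_EXTERNAL,cv2.CHAIN_APPROX_NONE)
        q=max(cs,key=cv2.contourArea); a=cv2.approxPolyDP(cv2.convexHull(q),6,True).reshape(-1,2); print(nm,cv2.contourArea(q),a.tolist())
        if n=='top': print([onz(c,*p,.15).round(3).tolist() for p in a])
a=cv2.resize(c['img'][80:320,140:430],None,fx=2,fy=2,interpolation=cv2.INTER_CUBIC)
cv2.imwrite('pics/crop1.png',a[...,::-1])
a=cv2.resize(s['img'][130:330,90:310],None,fx=3,fy=3,interpolation=cv2.INTER_CUBIC)
cv2.imwrite('pics/crop2.png',a[...,::-1])
```

```text
top red [(np.int32(9), [206.3, 212.0], [206, 208, 2, 9])]
white 9562.0 [[338, 146], [359, 221], [239, 247], [223, 170]]
[[0.655, -0.18, 0.15], [0.467, -0.227, 0.15], [0.4, 0.064, 0.15], [0.59, 0.108, 0.15]]Traceback (most recent call last):
  File "<stdin>", line 15, in <module>
ValueError: max() iterable argument is empty
```

Run:
```python
from h import *
c=load('top0'); s=load('scene0')
a=cv2.resize(c['img'][80:320,140:430],None,fx=2.5,fy=2.5,interpolation=cv2.INTER_CUBIC)
cv2.imwrite('pics/crop1.png',a[...,::-1])
a=cv2.resize(s['img'][130:330,90:310],None,fx=3,fy=3,interpolation=cv2.INTER_CUBIC)
cv2.imwrite('pics/crop2.png',a[...,::-1])
```

```text
(no output)
```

View pics/crop1.png

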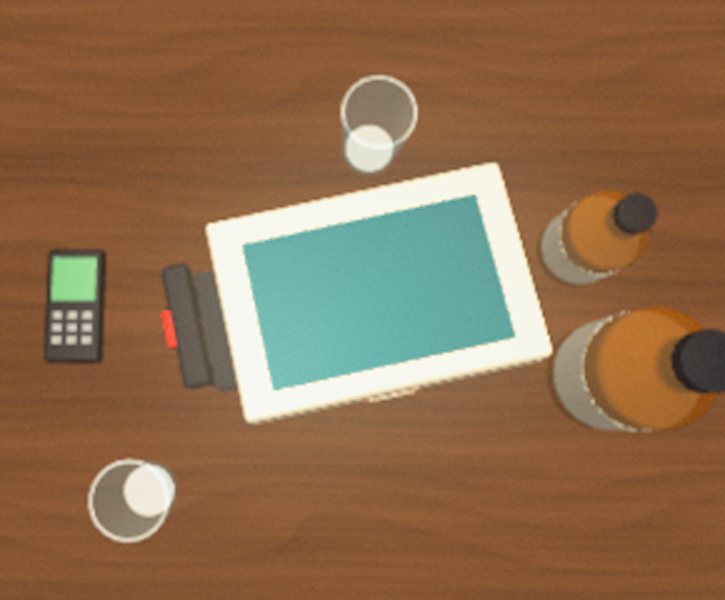

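View pics/crop2.png

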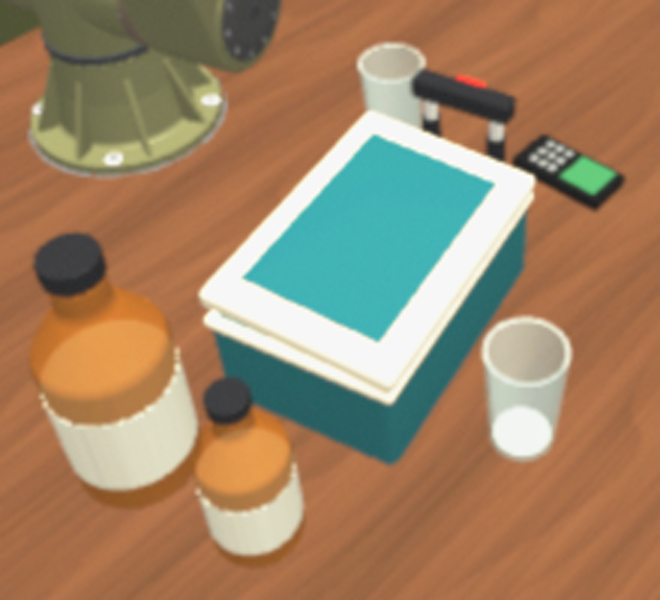

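Run:
```python
from h import *
c=load('top0'); s=load('scene0')
T={'HL':(206,226),'HR':(498,163),'FR':(551,354),'FL':(248,422)}
S={'HL':(533,185),'HR':(392,390),'FR':(203,293),'FL':(372,113)}
t=lambda p:((p[0]+.5)/2.5+139.5,(p[1]+.5)/2.5+79.5)
u=lambda p:((p[0]+.5)/3+89.5,(p[1]+.5)/3+129.5)
X={}
for k in T:
    X[k],e=tri(c,t(T[k]),s,u(S[k])); print(k,X[k].round(3),round(e,4))
for k in('HL','HR'):print(k,onz(c,*t(T[k]),.148).round(3))
# yaw
for a,b in(('HR','HL'),('FR','FL')):
    d=X[b]-X[a];print('yaw',np.arctan2(-d[0],d[1]),np.linalg.norm(d))
print('F edge top height',X['FL'][2],X['FR'][2])
# bar corners at z .208
b=[onz(c,*t(p),.208) for p in [(165,267),(187,264),(212,383),(186,387)]]
print(np.round(b,3),np.mean(b,0).round(4))
print('redtop',onz(c,206.3,212,.205).round(3))
print('bar scene ctr?',onz(s,*u((463,96)),.208).round(3))
# small glass / growler / reader
print('growler cap top .2',onz(c,*t((636,213)),.2).round(3),'glass rim .13',onz(c,*t((379,112)),.13).round(3),'other glass',onz(c,*t((130,500)),.13).round(3),'reader',onz(c,*t((75,305)),.02).round(3))
```

```text
HL [0.592 0.11  0.137] 0.003
HR [ 0.662 -0.184  0.141] 0.0031
FR [ 0.466 -0.226  0.161] 0.0026
FL [0.398 0.065 0.16 ] 0.0043
HL [0.59  0.11  0.148]
HR [ 0.659 -0.183  0.148]
yaw 0.2331780833885257 0.3022234108516114
yaw 0.2297015801067798 0.2990105282018183
F edge top height 0.16025144525624446 0.16147453015546737
[[0.538 0.141 0.208]
 [0.541 0.121 0.208]
 [0.431 0.095 0.208]
 [0.427 0.119 0.208]] [0.4845 0.1189 0.208 ]
redtop [0.479 0.138 0.205]
bar scene ctr? [0.497 0.107 0.208]
growler cap top .2 [ 0.596 -0.299  0.2  ] glass rim .13 [ 0.718 -0.065  0.13 ] other glass [0.319 0.18  0.13 ] reader [0.525 0.271 0.02 ]
```

```bash
cat >> h.py <<'E'
from scipy.spatial.transform import Rotation as Ro
YAW=0.231; C=np.array([.525,-.060,0]); RC=Ro.from_euler('z',YAW).as_matrix()
W=lambda p: C+RC@np.array(p,float)
def togo(P,flip=1):
    o=ctrl.get_obs(); R=Ro.from_euler('xyz',o['eef_rot']).as_matrix()
    x=np.array([0,0,-1.]); y=flip*RC[:,1]; G=np.c_[x,y,np.cross(x,y)]
    rv=Ro.from_matrix(R.T@G).as_rotvec()
    print('t',o['time_s'],'tcp',o['ee_pos'].round(4),'F',o['force'].round(1),'w',round(o['grip_width'],4),'q',o['qpos'].round(2))
    print('turn',rv.round(4),'shift now-axes mm',(R.T@(P-o['ee_pos'])*1e3).round(1),'shift goal-axes',(G.T@(P-o['ee_pos'])*1e3).round(1))
E
python3 - <<'E'
from h import *
P=W([-.08,0,.24]); print(P)
togo(P,1); togo(P,-1)
c=load('top0')
t=lambda p:((p[0]+.5)/2.5+139.5,(p[1]+.5)/2.5+79.5)
for z in(.25,.3):print('big cap',onz(c,*t((708,361)),z).round(3))
E
```

```text
[ 0.44712497 -0.07831609  0.24      ]
t 0.15 tcp [ 0.1853 -0.5176  0.205 ] F [-0.8  0.5  1.1] w 0.0939 q [-1.29  0.3   1.52  0.    1.32 -0.07]
turn [-3.0288e+00 -1.3000e-03 -1.0000e-04] shift now-axes mm [ -34.7 -325.4 -394.6] shift goal-axes [-35.  367.7 355.4]
t 0.15 tcp [ 0.1853 -0.5176  0.205 ] F [-0.8  0.5  1.1] w 0.0939 q [-1.29  0.3   1.52  0.    1.32 -0.07]
turn [ 0.1128 -0.      0.0009] shift now-axes mm [ -34.7 -325.4 -394.6] shift goal-axes [ -35.  -367.7 -355.4]
big cap [ 0.454 -0.335  0.25 ]
big cap [ 0.451 -0.311  0.3  ]
```

{"name": "play_rows", "arguments": {
  "deltas": [
    [[-40, 0, 0, 0.056, 0, 0, 0], [-40, 0, 0, 0.057, 0, 0, 0], [-40, 0, 0, 0, 0, 0, 0], [-40, 0, 0, 0, 0, 0, 0], [0, -28, -27, 0, 0, 0, 0], [0, -28, -27, 0, 0, 0, 0], [0, -28, -27, 0, 0, 0, 0], [0, -28, -27, 0, 0, 0, 0], [0, -28, -27, 0, 0, 0, 0], [0, -28, -27, 0, 0, 0, 0]]
  ],
  "grip_force": 10
}}

```text
time_s: 1.15
ee_pos: [0.3051, -0.3157, 0.3653]
eef_rot: [-1.937, 1.571, 1.436]
force: [0.6, 0.2, -1.0]
grip_width: 0.0174
```

{"name": "play_rows", "arguments": {
  "deltas": [
    [[0, -28, -27, 0, 0, 0, 0], [0, -28, -27, 0, 0, 0, 0], [0, -28, -27, 0, 0, 0, 0], [0, -28, -27, 0, 0, 0, 0], [0, -28, -27, 0, 0, 0, 0], [0, -28, -27, 0, 0, 0, 0], [0, -28, -27, 0, 0, 0, 0], [0, 0, 0, 0, 0, 0, 0]]
  ]
}}

```text
time_s: 1.95
ee_pos: [0.445, -0.0802, 0.365]
eef_rot: [-1.04, 1.57, 2.336]
force: [-0.4, -0.5, -0.2]
grip_width: 0.0004
```

Run:
```python
from h import *
togo(W([-.08,0,.22]),-1)
for n in ['scene','wrist']:
    c=snap(n,n+'1')
    cv2.imwrite(f'pics/{n}1b.png',cv2.resize(cv2.imread(f'pics/{n}1.png'),(800,600)))
```

```text
t 1.95 tcp [ 0.445  -0.0802  0.365 ] F [-0.4 -0.5 -0.2] w 0.0004 q [-0.26  0.    1.5   0.    1.64  1.08]
turn [0.0037 0.0006 0.001 ] shift now-axes mm [145.   -1.2  -2.6] shift goal-axes [145.   -1.3  -2.5]
```

View pics/wrist1b.png

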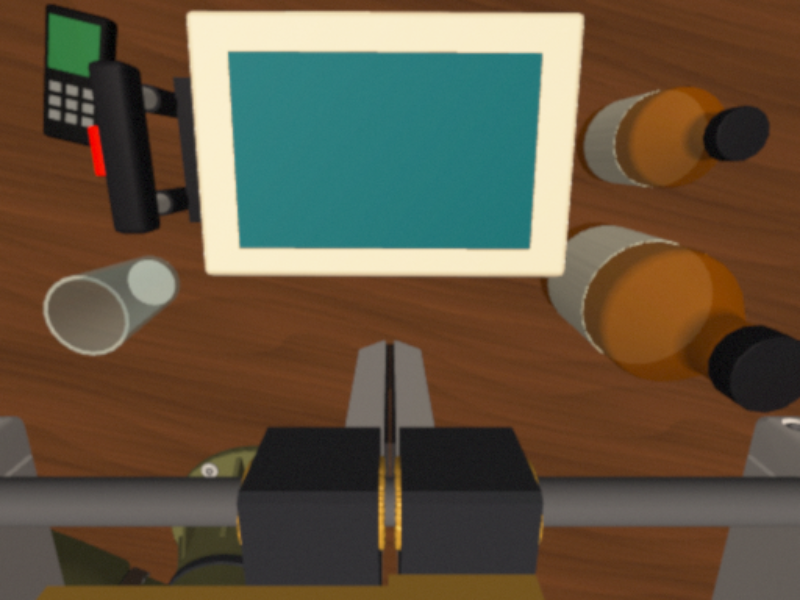

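View pics/scene1b.png

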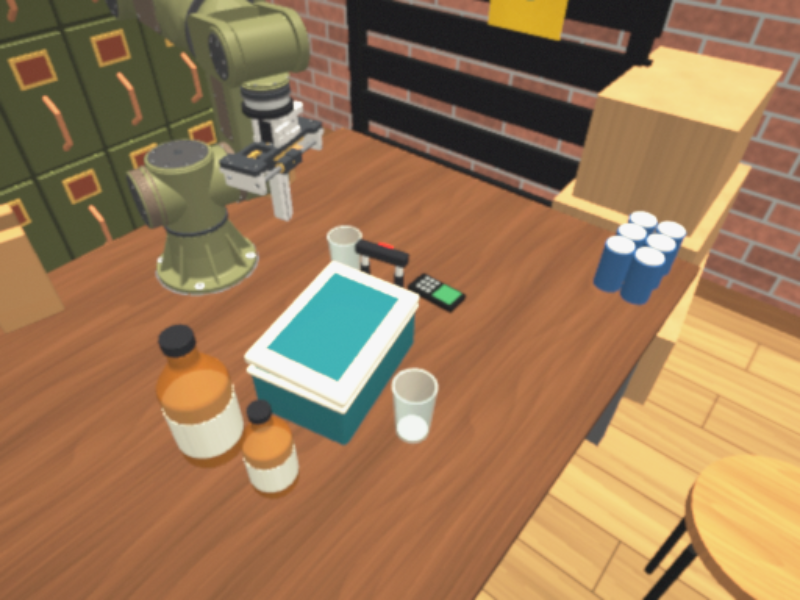

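The wrist view shows the cooler square to the gripper, with the lid's far corners at (190,12) and (583,14) and the bar at (128,147). I'll check these against my model before descending.

Run:
```python
from h import *
c=load('wrist1'); f=lambda u,v:((u+.5)*.64-.5,(v+.5)*.64-.5)
for p in((190,12),(583,14)): 
    X=onz(c,*f(*p),.149); print(X.round(3), (RC.T@(X-C)).round(4))
# bar upper-face corners
for p in((95,63),(135,66),(157,228),(115,231)):
    X=onz(c,*f(*p),.205); print('bar',(RC.T@(X-C)).round(4))
# free edge from wrist & top triangulate
t=load('top0'); tt=lambda p:((p[0]+.5)/2.5+139.5,(p[1]+.5)/2.5+79.5)
for a,b in(((206,274),(248,422)),((563,275),(551,354)),((190,12),(206,226)),((583,14),(498,163))):
    X,e=tri(c,f(*a),t,tt(b)); print('tri',(RC.T@(X-C)).round(4),round(e,4))
print((proj(c,[W([x*.058,.185+y*.013,.208]) for x,y in((1,1),(1,-1),(-1,-1),(-1,1))])/.64).round(0))
```

```text
[0.592 0.108 0.149] [0.1036 0.1481 0.149 ]
[ 0.659 -0.18   0.149] [ 0.1031 -0.1475  0.149 ]
bar [0.0586 0.1933 0.205 ]
bar [0.0568 0.1671 0.205 ]
bar [-0.0508  0.1672  0.205 ]
bar [-0.0531  0.1982  0.205 ]
tri [-0.0958  0.1504  0.166 ] 0.0023
tri [-0.0962 -0.1492  0.161 ] 0.0008
tri [0.105  0.1511 0.1412] 0.0013
tri [ 0.109  -0.1577  0.1223] 0.0024
[[ 85.  63.]
 [125.  63.]
 [150. 238.]
 [114. 238.]]
```

{"name": "play_rows", "arguments": {
  "deltas": [
    [[35, -1, -2, 0, 0, 0, 0], [35, 0, 0, 0, 0, 0, 0], [35, 0, 0, 0, 0, 0, 0], [35, 0, 0, 0, 0, 0, 0], [25, 0, 0, 0, 0, 0, 0], [15, 0, 0, 0, 0, 0, 0], [10, 0, 0, 0, 0, 0, 0], [8, 0, 0, 0, 0, 0, 0], [6, 0, 0, 0, 0, 0, 0]]
  ]
}}

```text
time_s: 2.95
ee_pos: [0.4455, -0.0823, 0.1615]
eef_rot: [2.029, 1.57, -0.883]
force: [-2.1, -1.7, 2.6]
grip_width: 0.0004
```

Run:
```python
from h import *
togo(W([-.08,0,.150]),-1)
```

```text
t 2.95 tcp [ 0.4455 -0.0823  0.1615] F [-2.1 -1.7  2.6] w 0.0004 q [-0.26  0.13  1.84 -0.    1.18  1.08]
turn [-0.0009 -0.0002 -0.0005] shift now-axes mm [11.5 -3.5 -2.5] shift goal-axes [11.5 -3.5 -2.5]
```

Contact is made (about 2.6 N). I'll press on slowly.

{"name": "play_rows", "arguments": {
  "deltas": [
    [[3, 0, 0, 0, 0, 0, 0], [3, 0, 0, 0, 0, 0, 0], [3, 0, 0, 0, 0, 0, 0], [1, 0, 0, 0, 0, 0, 0], [0, 0, 0, 0, 0, 0, 0]]
  ]
}}

```text
time_s: 3.45
ee_pos: [0.4456, -0.0816, 0.1514]
eef_rot: [-2.703, 1.571, 0.669]
force: [0.6, -0.4, -0.7]
grip_width: 0.0004
```

{"name": "play_rows", "arguments": {
  "deltas": [
    [[1, 0, 0, 0, 0, 0, 0], [1, 0, 0, 0, 0, 0, 0]]
  ]
}}

```text
time_s: 3.65
ee_pos: [0.4457, -0.0817, 0.15]
eef_rot: [2.849, 1.57, -0.061]
force: [-8.3, 1.6, 19.5]
grip_width: 0.0003
```

{"name": "play_rows", "arguments": {
  "deltas": [
    [[0, 0, 0, 0, 0, 0, 0], [0, 0, 0, 0, 0, 0, 0], [0, 0, 0, 0, 0, 0, 0]]
  ]
}}

```text
time_s: 3.95
ee_pos: [0.4456, -0.0817, 0.1501]
eef_rot: [2.818, 1.57, -0.093]
force: [-6.2, -0.3, 10.9]
grip_width: 0.0002
```

Run:
```python
from h import *
togo(W([-.08,0,.150]),-1)
c=snap('scene','scene2')
a=cv2.resize(c['img'][130:330,90:310],None,fx=3,fy=3,interpolation=cv2.INTER_CUBIC)
cv2.imwrite('pics/crop3.png',a[...,::-1])
```

```text
t 3.95 tcp [ 0.4456 -0.0817  0.1501] F [-6.2 -0.3 10.9] w 0.0002 q [-0.26  0.14  1.85  0.    1.15  1.08]
turn [-0.0002 -0.0005 -0.0002] shift now-axes mm [ 0.1 -2.9 -2.3] shift goal-axes [ 0.1 -2.9 -2.3]
```

View pics/crop3.png

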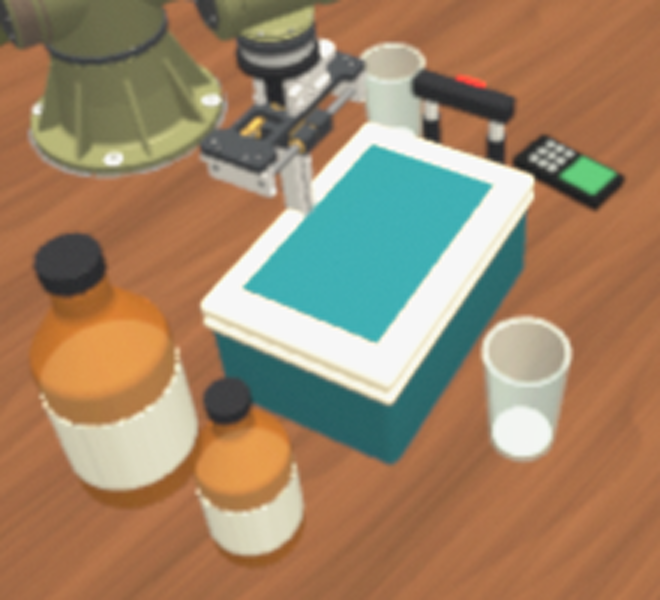

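The lid looks shut: the seam is parallel, the tip sits at z = 0.150 and it stops hard at 11–19 N. Next I lift and go above the grip.

{"name": "play_rows", "arguments": {
  "deltas": [
    [[-10, 0, 0, 0, 0, 0, 0], [-30, 0, 0, 0, 0, 0, 0], [-40, 0, 0, 0, 0, 0, 94], [-40, 0, 0, 0, 0, 0, 94], [-20, 0, 0, 0, 0, 0, 94], [0, -35, -15, 0, 0, 0, 94], [0, -35, -15, 0, 0, 0, 94], [0, -40, -15, 0, 0, 0, 94], [0, -40, -20, 0, 0, 0, 94], [0, -35, -15, 0, 0, 0, 94]]
  ]
}}

```text
time_s: 5.0
ee_pos: [0.4812, 0.1189, 0.2899]
eef_rot: [-2.723, 1.57, 0.65]
force: [-0.4, -0.7, 1.1]
grip_width: 0.0609
```

{"name": "play_rows", "arguments": {
  "deltas": [
    [[0, 0, 0, 0, 0, 0, 94], [0, 0, 0, 0, 0, 0, 94]]
  ]
}}

```text
time_s: 5.2
ee_pos: [0.481, 0.1171, 0.2895]
eef_rot: [-0.31, 1.571, 3.064]
force: [0.1, 0.1, -0.2]
grip_width: 0.0767
```

Run:
```python
from h import *
togo(W([0,.185,.176]),-1)
for n in ['top','wrist']:
    c=snap(n,n+'3')
cv2.imwrite('pics/wrist3b.png',cv2.resize(cv2.imread('pics/wrist3.png'),(800,600)))
a=cv2.imread('pics/top3.png')[80:320,140:430]; cv2.imwrite('pics/top3b.png',cv2.resize(a,None,fx=2.5,fy=2.5))
```

```text
t 5.2 tcp [0.481  0.1171 0.2895] F [ 0.1  0.1 -0.2] w 0.0767 q [0.16 0.12 1.54 0.   1.48 1.5 ]
turn [0.0015 0.0003 0.0001] shift now-axes mm [113.5  -2.5  -2.3] shift goal-axes [113.5  -2.5  -2.3]
```

View pics/wrist3b.png

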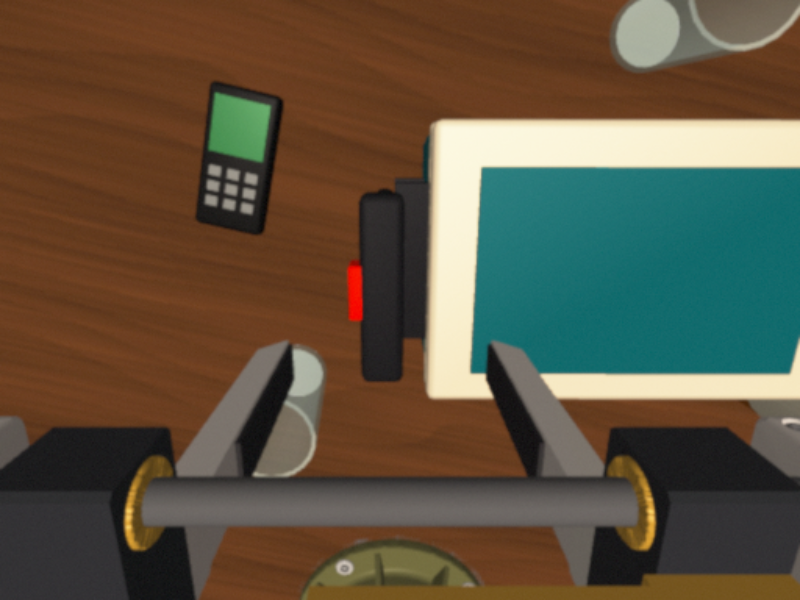

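View pics/top3b.png

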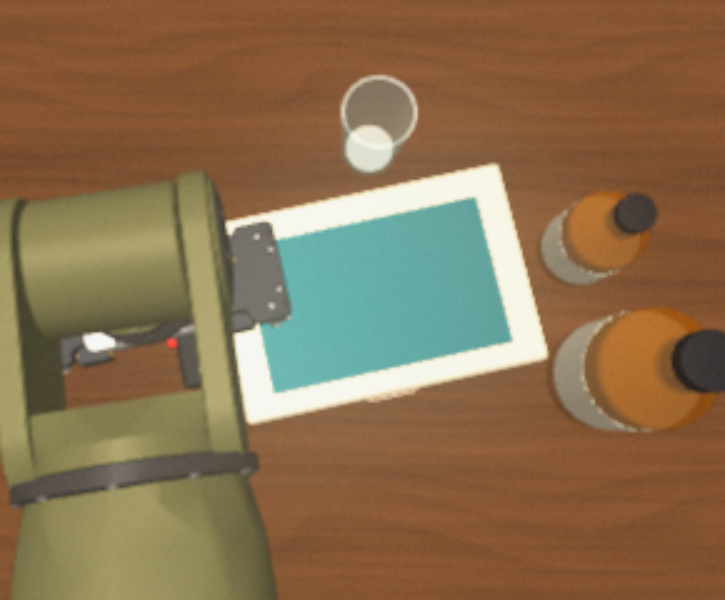

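The wrist view shows the bar centred at (382,287), with the red button at (355,291). I check this against the model.

Run:
```python
from h import *
c=load('wrist3'); f=lambda u,v:((u+.5)*.64-.5,(v+.5)*.64-.5)
for p in((361,193),(404,193),(402,380),(362,380),(382,287)):
    X=onz(c,*f(*p),.207); print(X.round(4),(RC.T@(X-C)).round(4))
X=onz(c,*f(355,291),.2);print('btn',(RC.T@(X-C)).round(4))
```

```text
[0.5394 0.1464 0.207 ] [0.0613 0.1976 0.207 ]
[0.5448 0.1234 0.207 ] [0.0613 0.1739 0.207 ]
[0.4343 0.0976 0.207 ] [-0.0522  0.1742  0.207 ]
[0.4287 0.1217 0.207 ] [-0.0522  0.199   0.207 ]
[0.4897 0.1231 0.207 ] [0.0076 0.1863 0.207 ]
btn [0.0032 0.2027 0.2   ]
```

{"name": "play_rows", "arguments": {
  "deltas": [
    [[20, -3.5, -6, 0, 0, 0, 94], [25, 0, 0, 0, 0, 0, 94], [25, 0, 0, 0, 0, 0, 94], [20, 0, 0, 0, 0, 0, 94], [13, 0, 0, 0, 0, 0, 94], [10, 0, 0, 0, 0, 0, 94], [0, 0, 0, 0, 0, 0, 94]]
  ]
}}

```text
time_s: 6.0
ee_pos: [0.4859, 0.121, 0.1758]
eef_rot: [-0.063, 1.57, -2.975]
force: [-0.4, 0.1, -0.1]
grip_width: 0.0938
```

Run:
```python
from h import *
togo(W([.004,.186,.176]),-1)
c=snap('wrist','wrist4')
cv2.imwrite('pics/wrist4b.png',cv2.resize(cv2.imread('pics/wrist4.png'),(800,600)))
```

```text
t 6.0 tcp [0.4859 0.121  0.1758] F [-0.4  0.1 -0.1] w 0.0938 q [0.17 0.22 1.69 0.   1.23 1.51]
turn [-0.0009  0.0011  0.0001] shift now-axes mm [-0.2 -0.9 -0.6] shift goal-axes [-0.2 -0.9 -0.6]
```

View pics/wrist4b.png

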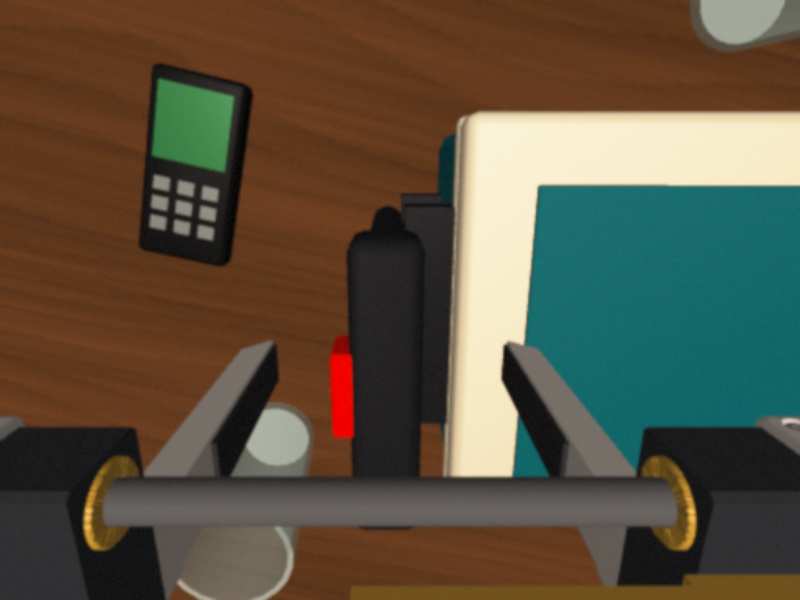

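The bar lies between the fingers, with the button (342,390) at the pad location. I squeeze.

{"name": "play_rows", "arguments": {
  "deltas": [
    [[0, 0, 0, 0, 0, 0, 45], [0, 0, 0, 0, 0, 0, 32], [0, 0, 0, 0, 0, 0, 20], [0, 0, 0, 0, 0, 0, 20], [0, 0, 0, 0, 0, 0, 20], [0, 0, 0, 0, 0, 0, 20], [0, 0, 0, 0, 0, 0, 20]]
  ],
  "grip_force": 30
}}

```text
time_s: 6.75
ee_pos: [0.4861, 0.1215, 0.1764]
eef_rot: [-1.389, 1.571, 1.983]
force: [-1.3, 3.7, -0.6]
grip_width: 0.0417
```

Run:
```python
from h import *
togo(W([.004,.186,.176]),-1)
c=snap('wrist','wrist5')
cv2.imwrite('pics/wrist5b.png',cv2.resize(cv2.imread('pics/wrist5.png'),(800,600)))
```

```text
t 6.75 tcp [0.4861 0.1215 0.1764] F [-1.3  3.7 -0.6] w 0.0417 q [0.17 0.22 1.69 0.   1.23 1.51]
turn [-0.0002  0.      0.0001] shift now-axes mm [ 0.4 -0.5 -0.3] shift goal-axes [ 0.4 -0.5 -0.3]
```

View pics/wrist5b.png

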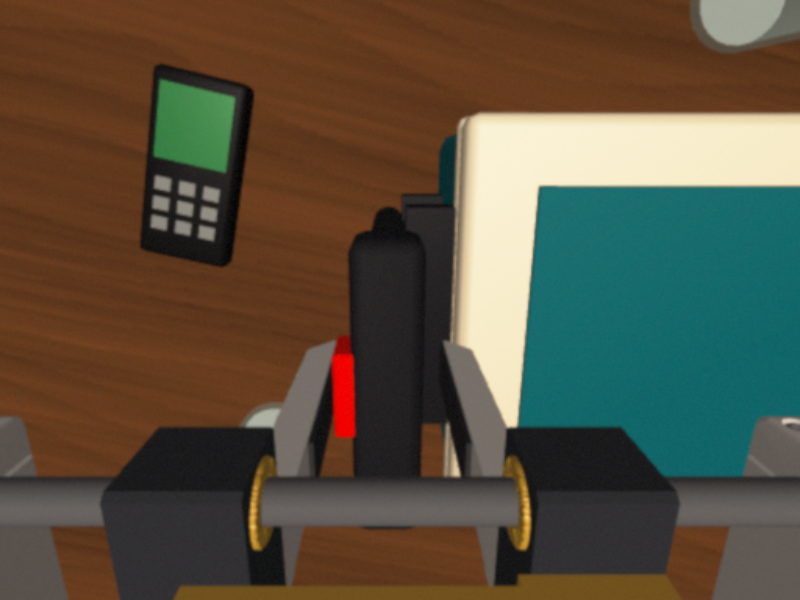

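{"name": "play_rows", "arguments": {
  "deltas": [
    [[0, 0, 0, 0, 0, 0, 20], [0, 0, 0, 0, 0, 0, 20], [0, 0, 0, 0, 0, 0, 20], [0, 0, 0, 0, 0, 0, 20]]
  ]
}}

```text
time_s: 7.2
ee_pos: [0.4857, 0.1233, 0.1764]
eef_rot: [-1.586, 1.567, 1.787]
force: [-2.3, 15.5, -0.4]
grip_width: 0.0272
```

{"name": "play_rows", "arguments": {
  "deltas": [
    [[0, 0, 0, 0, 0, 0, 20], [0, 0, 0, 0, 0, 0, 20], [0, 0, 0, 0, 0, 0, 20]]
  ]
}}

```text
time_s: 7.5
ee_pos: [0.4856, 0.1233, 0.1764]
eef_rot: [-1.557, 1.567, 1.816]
force: [-3.6, 15.3, 0.5]
grip_width: 0.0276
```

Width is 27.6 mm, so the button is fully in. I relieve the side load, then draw up.

{"name": "play_rows", "arguments": {
  "deltas": [
    [[0, -1, 0, 0, 0, 0, 20], [0, -1, 0, 0, 0, 0, 20], [-3, 0, 0, 0, 0, 0, 20], [-6, 0, 0, 0, 0, 0, 20], [-8, 0, 0, 0, 0, 0, 20], [-8, 0, 0, 0, 0, 0, 20], [0, 0, 0, 0, 0, 0, 20]]
  ]
}}

```text
time_s: 8.2
ee_pos: [0.4856, 0.1234, 0.2026]
eef_rot: [3.115, 1.57, 0.204]
force: [0.9, 1.1, -6.1]
grip_width: 0.0277
```

Run:
```python
from h import *
togo(W([.004,.186,.286]),-1)
c=snap('scene','scene6')
cv2.imwrite('pics/scene6b.png',cv2.resize(c['img'][100:270,130:330],None,fx=3.5,fy=3.5)[...,::-1])
```

```text
t 8.2 tcp [0.4856 0.1234 0.2026] F [ 0.9  1.1 -6.1] w 0.0277 q [0.18 0.19 1.66 0.   1.29 1.52]
turn [-0.0003 -0.0005 -0.    ] shift now-axes mm [-83.4   1.5  -0.4] shift goal-axes [-83.4   1.5  -0.3]
```

View pics/scene6b.png

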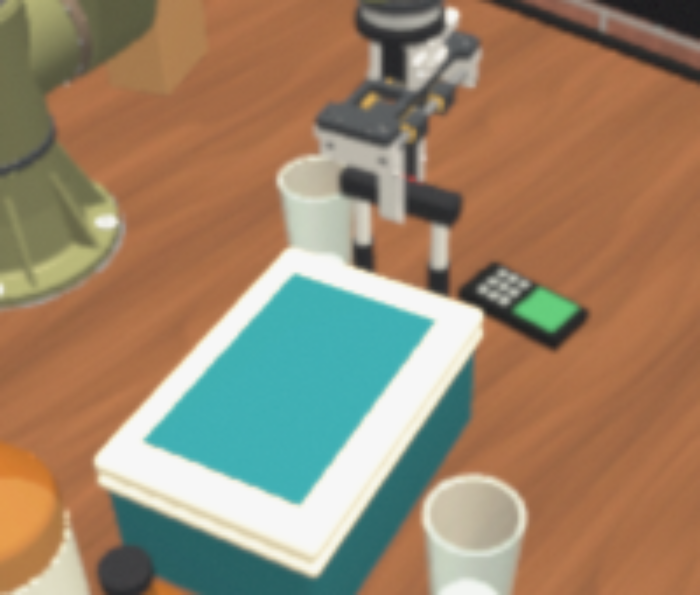

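The handle has risen 26 mm with the expected 6 N load. I continue up.

{"name": "play_rows", "arguments": {
  "deltas": [
    [[-10, 0, 0, 0, 0, 0, 20], [-12, 0, 0, 0, 0, 0, 20], [-12, 0, 0, 0, 0, 0, 20], [-12, 0, 0, 0, 0, 0, 20], [-12, 0, 0, 0, 0, 0, 20], [-10, 0, 0, 0, 0, 0, 20], [-8, 0, 0, 0, 0, 0, 20], [-3, 0, 0, 0, 0, 0, 20], [0, 0, 0, 0, 0, 0, 20]]
  ]
}}

```text
time_s: 9.15
ee_pos: [0.4856, 0.1234, 0.2806]
eef_rot: [2.283, 1.571, -0.628]
force: [1.6, 0.8, -7.2]
grip_width: 0.0277
```

{"name": "play_rows", "arguments": {
  "deltas": [
    [[-2, 0, 0, 0, 0, 0, 20], [-2, 0, 0, 0, 0, 0, 20], [0, 0, 0, 0, 0, 0, 20], [0, 0, 0, 0, 0, 0, 20]]
  ]
}}

```text
time_s: 9.55
ee_pos: [0.4856, 0.1234, 0.2843]
eef_rot: [0.072, 1.571, -2.839]
force: [1.0, 0.7, -6.9]
grip_width: 0.0275
```

Run:
```python
from h import *
togo(W([.004,.186,.286]),-1)
for n in('scene','wrist','top'): c=snap(n,n+'7')
c=load('scene7')
cv2.imwrite('pics/scene7b.png',cv2.resize(c['img'][60:330,90:350],None,fx=2.2,fy=2.2)[...,::-1])
cv2.imwrite('pics/wrist7b.png',cv2.resize(cv2.imread('pics/wrist7.png'),(800,600)))
```

```text
t 9.55 tcp [0.4856 0.1234 0.2843] F [ 1.   0.7 -6.9] w 0.0275 q [ 0.18  0.14  1.53 -0.    1.47  1.52]
turn [-0.0002  0.0003 -0.    ] shift now-axes mm [-1.7  1.5 -0.4] shift goal-axes [-1.7  1.5 -0.4]
```

View pics/scene7b.png

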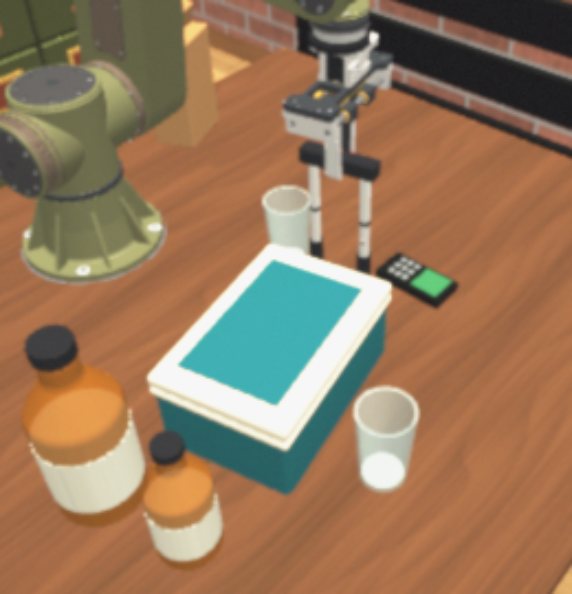

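View pics/wrist7b.png

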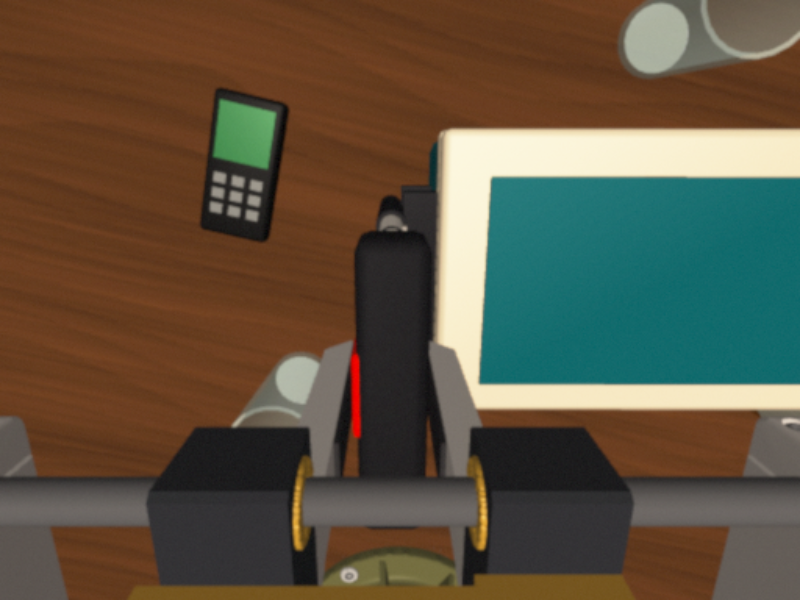

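Extension is about 108 mm by TCP travel. I'll go up to feel the end stop.

{"name": "play_rows", "arguments": {
  "deltas": [
    [[-1, 0, 0, 0, 0, 0, 20], [-1, 0, 0, 0, 0, 0, 20], [-0.5, 0, 0, 0, 0, 0, 20], [0, 0, 0, 0, 0, 0, 20], [0, 0, 0, 0, 0, 0, 20], [0, 0, 0, 0, 0, 0, 20]]
  ]
}}

```text
time_s: 10.3
ee_pos: [0.4856, 0.1233, 0.2865]
eef_rot: [-0.068, 1.57, -2.979]
force: [2.3, 1.2, -14.8]
grip_width: 0.0274
```

End stop felt: load rises to 14.8 N at 110 mm. I compare the objects and lid with the first picture, then hand in.

Run:
```python
from h import *
from station import hand_in
a=load('scene0')['img']; c=snap('scene','scene8'); b=c['img']
for n,(x0,y0,x1,y1) in dict(growler=(155,255,192,316),glass=(250,235,281,284),reader=(262,176,298,198)).items():
    print(n,'mean abs diff',np.abs(a[y0:y1,x0:x1].astype(int)-b[y0:y1,x0:x1]).mean().round(2))
s=load('scene2')['img']; print('lid vs shut',np.abs(s[180:265,165:268].astype(int)-b[180:265,165:268]).mean().round(2))
togo(W([.004,.186,.286]),-1)
hand_in()
```

```text
growler mean abs diff 0.71
glass mean abs diff 0.54
reader mean abs diff 1.56
lid vs shut 3.24
t 10.35 tcp [0.4856 0.1234 0.2865] F [  4.2   0.2 -16.2] w 0.0275 q [ 0.18  0.14  1.53 -0.    1.47  1.52]
turn [-0.0002  0.0007  0.    ] shift now-axes mm [ 0.5  1.5 -0.4] shift goal-axes [ 0.5  1.5 -0.4]
the job is handed in; nothing more can be done
```

I shut the cooler lid, squeezed the release button and drew the handle up to its second stop, then handed in at about 10.4 s while still holding it there. No verdict was reported, so this rests on my own checks:

- **Lid:** it stopped hard at z = 0.150 m under 11–19 N, and its seam looked parallel in the picture.
- **Button and handle:** the finger opening was 27.5 mm, which matches the button fully in. Tool travel from the grasp was 110 mm. The downward load rose from 6–7 N to about 15 N, as expected at the end stop.
- **Growler, glass and card reader:** their areas in the scene picture differ from the start by only about 0.5–1.6 grey levels, so they did not move.
- **Less clean check:** the lid area differed by 3.2 grey levels from the picture taken while pressing. I put that down to the gripper being in that earlier picture, but I did not measure the lid angle again after lifting off. The last scene and wrist views I looked at, just before the handle reached the end stop, showed it shut.

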